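# File the slide boxes flat in the archive drawer

### The job

File away the slide boxes that stand on edge in the blue sorter: the archive drawer is only high enough for them lying flat. To lay one down, stand it on the bench against the raised sill at the right of the open tray, label away from the tray, tip it over the sill and slide it along the tray to the left to make room for the next. When every box lies flat, label up, in one row wholly on the tray, push the drawer fully home; leave the timer, the black-capped bottle and the beaker where they are.

Things in the scene. Friction and masses are not known exactly. Their poses are not given: they have to be found in the camera images.
- unit: Low grey one-drawer archive unit, fixed. Origin: on the bench, in the plane of the housing's front face. x points into the housing, y to the left along the front, z up. The housing (142 mm deep, 68 mm high, y -156 to +162 mm) stands at x > 0; its opening runs from y -142 to +152 mm and is clear up to 58 mm. A runner base at x -136 mm to 0 carries the open drawer.
- sill (a point): Middle of the loading sill's top outer edge: the fixed edge right of the tray, 12 mm above the bench, 136 mm long, 14 mm wide, outer face upright. Axes as the unit's; y points over it to the tray, which begins 2 mm past it, 1 mm lower. A box against its outer face, pushed high up towards y (about 1 N), pivots over it and falls flat, 12 mm still hanging out.
- tray (a point): Middle of the drawer's tray floor (11 mm above the bench), moving with it. Axes as the unit's. The floor lies between the white front panel (x -63 mm, top 64 mm above the bench) and a back lip (x +63 mm, 26 mm high); in y it runs from -138 mm (open, at the sill) to an end wall 26 mm high at +144 mm. Three boxes fit on it in a row along y.
- handle (a point): Front of the steel bow handle in the middle of the drawer's front panel, 36 mm above the bench; the bow stands 22 mm out of the panel, 68 mm long, 8 mm thick. A push along the unit's x, here or anywhere on the panel's face (which runs from y -154 to +160 mm), closes the drawer. Axes as the unit's.
- sorter_mid (a point): Middle of the floor of the low blue sorter, fixed, 222 x 118 mm, floor 4 mm above the bench. Three slots 80 mm apart along its x, each 38 mm wide between ribs that reach 24 mm above the bench, so a box must be lifted over 20 mm to come out. y along the slots, z up.
- drawer (a joint): How far the drawer is out, in m: 0 = fully home, front panel against the housing; 0.136 = fully out; it slides to the unit's -x. It moves with about 2 N (more when loaded or moved fast) and stays where it is left.
- box_0_mid (a point): Centre of a dark green slide box, about 0.25 kg, shut: 85 mm front to hinge, 98 wide, 35 thick. z points out of the lid, which bears a pale label; x from the front edge (catch) to the hinge; y along the 98 mm. It starts in a slot of the sorter, on its front edge (x up, top 89 mm above the bench), label towards the robot. Grip it across the 35 mm; flat it is too broad. May be absent.
- box_1_mid (a point): Centre of another slide box like box_0_mid: same size, axes and start; it may be absent.
- box_2_mid (a point): Centre of another slide box like box_0_mid: same size, axes and start; it may be absent.
- timer: White bench timer, 64 x 64 x 24 mm, lying loose on the housing's top; a bystander. Origin: middle of its underside.
- bottle_dark: Bottle with black cap, 50 mm across, 106 mm high, to the left of and nearer than the unit; a bystander. Origin: middle of its underside.
- beaker: Glass beaker, 54 mm across, 68 mm high, behind the boxes on the right; a bystander. Origin: middle of its underside.

How it is judged:
By the outcome, as a careful person would: the job done as asked, in the order asked, and still so for the second after the job is handed in, with the robot touching nothing.
Of box_0, box_1, box_2 only 2 to 3 are there at a start; the rules pass over those that are not, and their reading is None.
At some moment in a run one of box_0, box_1, box_2 may be knocked a few centimetres aside while the robot is not near it.
Once in a run the grip may slacken for a moment while it holds something.
It also fails if it takes over 210 s, if anything falls off the work surface, if the arm or the gripper's body presses on something with over 40 N, if the wrist force passes 120 N, or if a joint passes its speed limit or range.

### The arm

A 6-joint arm with a two-finger parallel gripper is mounted at the origin on the work surface; the furniture and walls round the work are solid. World frame = base frame: x ahead of the robot, y to its left, z up, the work surface at z = 0. Lengths are in mm, angles in degrees, forces in N, time in s.
With the tool pointing down it reaches from about 350 to 850 mm from the base axis. Payload 8.1 kg.
Tool frame: the origin (TCP) lies at the centre of the arm's flange, where the gripper is bolted on; the fingertips stand 173 mm ahead of it and the grasp point (between the pads) lies 155 mm ahead of it; z points along the fingers, y is the line along which they close (so a half turn about z gives the same grasp; the last joint's range is limited). The gripper opens to 85 mm and grips with 20 to 120 N. Pads are 22 mm wide; open, the fingers measure 114 mm over their backs; the gripper's body (76 mm by 85 mm) begins 54 mm behind the grasp point. The pads swing forward as they close: fully open they stand 13 mm farther back than shut.
Start: joints at [-77.028, 7.471, 85.268, -0, 87.261, -4.893], TCP at [184.084, -571.069, 404.692] pointing down, gripper open.
Joint ranges: [-169.43, 169.43], [-51.17, 129.36], [1.28, 143.12], [-76.62, 256.62], [0, 156.53], [-152.29, 152.29]. Speed limits (degrees/s): [136.94, 136.94, 159.86, 180, 180, 180].

### API

Orientations are given as [roll, pitch, yaw] about the fixed x, y, z axes, in that order (R = Rz(yaw) Ry(pitch) Rx(roll)).
In Python, from bench import * gives the robot as it stands.
- The arm moves only by the shell command python3 -m jog 'ROWS' [FORCE]. ROWS is text: rows parted by semicolons, each of 7 numbers parted by spaces: the shift along the tool's x, y, z scaled (see below), then the turn, a rotation vector about the tool's x, y, z scaled (see below), then the closure, from -1 (fully open) to 1 (shut). In form: tx ty tz wx wy wz hand; .... A call has 1 to 5 rows; each row shifts and turns the commanded pose from where the row before left it, along the tool's axes as they then stand; what a row does not reach is not made up. The controller multiplies each number of a shift by 0.1 m and each number of a turn by 60 degrees. A row lasts 1/8 s, in which the tool goes at most 62.5 mm and 10.7 degrees, less where a joint would pass 70% of its speed; a pose out of reach is approached as far as the arm can. A call with a number of a shift or a turn outside -1 to 1 is refused whole. A call with a gripper value outside its range is refused whole. The fingers move at their own pace and stop on an object; FORCE is the grip in N (left out, the last holds). Time passes only in rows, so rows that do not move let the fingers close. It gives the time, the measured TCP pose, the force, the opening and the grip force at its end, in the units of the state.
- sense(): the state, without advancing time (a new reading comes with each control period).
- snapshot(name): name is "scene" or "top"; returns a dict with "img" (400x640x3 uint8, red, green, blue), "fx", "fy", "cx", "cy" (pixels), "dist" ([k1, k2, p1, p2, k3] as OpenCV has them; the pictures are not rectified), "extrinsics" (4x4, takes a point from camera to world coordinates). Camera axes: x right, y down, z forward; pixel columns grow to the right and rows downward; lengths in mm; the calibration is good to about 2 mm. A picture is of the moment at which its call begins. There is no depth.
- hand_in(): hands the job in; it is judged then, once.
The state is a dict: "time": time; "joint_pos": joint angles; "qd": joint speeds; "joint_efforts": joint torques, N m; "tool_pos": TCP position; "tcp_rot": TCP orientation; "ft_force": force on the tool from outside, world axes, zero at the start; "wrist_torque": the same for the moment, N m; "finger_gap": finger opening in mm; "grip_force": force on a finger pad.
Only numpy, scipy, OpenCV 4.12 (cv2) and the standard library are available. Lean on these libraries where they do the work, as an engineer would, in place of code of your own. Each camera call takes 0.05 s, during which the arm holds its last target. There are 200 camera calls.

## Working session

There is one attempt and no reset: what is moved stays moved. The work goes in short steps, Python scripts to look and compute and a shell command to move; the robot and the scene stay as the last step left them, time stands still between calls to the robot, and variables do not carry over. Pictures are saved under pics/ and viewed, at most 14 in all, crops included, and the job is handed in when it is done.

```bash
mkdir -p pics; ls
python3 - <<'E'
from bench import *
import cv2
print(sense())
for n in("scene","top"):
    s=snapshot(n); cv2.imwrite(f"pics/{n}0.png",s["img"][:,:,::-1]); print(n,{k:v for k,v in s.items() if k!="img"})
E
```

```text
pics
{'time': 0.0, 'joint_pos': array([-7.70301856e+01,  7.51487255e+00,  8.53297411e+01, -2.38832818e-04,
        8.72614561e+01, -4.89351463e+00]), 'qd': array([ 0.0396907 ,  0.09623694,  0.01274156, -0.0884915 ,  0.00698922,
       -0.02740734]), 'joint_efforts': array([ 2.23860967e-03, -5.69397104e+01, -5.00547373e+01,  1.38757755e-04,
        1.47370639e-02,  3.42044098e-05]), 'tool_pos': array([ 184.01226268, -570.84271965,  403.642164  ]), 'tcp_rot': array([-1.79894297e+02, -8.81051510e-03,  1.78633325e+01]), 'ft_force': array([-0.60210297, -0.60345761, -0.33608786]), 'wrist_torque': array([0.01309762, 0.00440262, 0.01827512]), 'grip_force': 0.0, 'finger_gap': 85.50638394282002}
scene {'fx': 438.02353810290515, 'fy': 438.02353810290515, 'cx': 312.75476043487316, 'cy': 201.12291305360586, 'dist': array([0.01332105, 0.        , 0.        , 0.        , 0.        ]), 'extrinsics': array([[-8.22316739e-03,  5.70403791e-01, -8.21323258e-01,
         1.41796103e+03],
       [ 9.99864032e-01,  1.64303879e-02,  1.40006537e-03,
         3.06225653e+01],
       [ 1.42932623e-02, -8.21200071e-01, -5.70461344e-01,
         6.97949163e+02],
       [ 0.00000000e+00,  0.00000000e+00,  0.00000000e+00,
         1.00000000e+00]])}
top {'fx': 398.00029612642487, 'fy': 398.00029612642487, 'cx': 312.3414825089316, 'cy': 201.51397833888657, 'dist': array([-0.03807508,  0.        ,  0.        ,  0.        ,  0.        ]), 'extrinsics': array([[ 7.05658289e-02, -9.73797969e-01,  2.16189682e-01,
         2.91989084e+02],
       [-9.97498036e-01, -6.79627744e-02,  1.94609843e-02,
         3.36760892e+01],
       [-4.25821649e-03, -2.17022063e-01, -9.76157411e-01,
         9.70746258e+02],
       [ 0.00000000e+00,  0.00000000e+00,  0.00000000e+00,
         1.00000000e+00]])}
```

View pics/scene0.png

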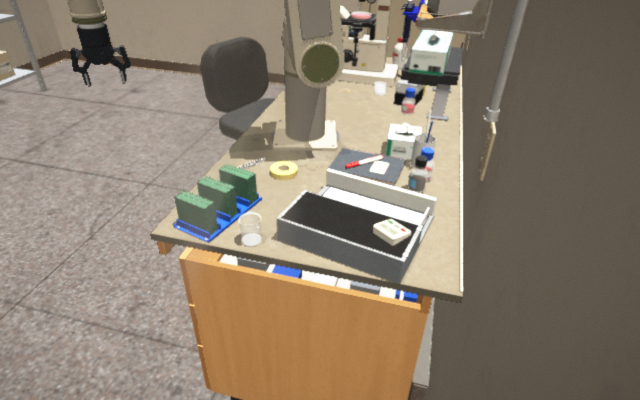

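View pics/top0.png

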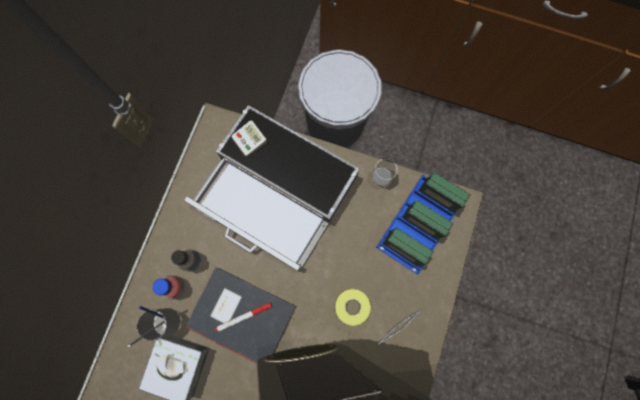

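The scene shows three dark green boxes in the blue sorter, at about (195,212), (217,197) and (238,184). The top view has the same boxes at (407,247), (428,219) and (445,193). The tray is open around (258,215), the timer is at (249,137), the bottle at (185,259) and the beaker at (384,174).

```bash
cat > h.py <<'E'
from bench import *
import cv2, numpy as np
from scipy.spatial.transform import Rotation as Ro
def ray(s,uv):
    K=np.array([[s["fx"],0,s["cx"]],[0,s["fy"],s["cy"]],[0,0,1]])
    p=cv2.undistortPoints(np.array(uv,float).reshape(-1,1,2),K,np.array(s["dist"])).reshape(-1,2)
    E=s["extrinsics"]; return E[:3,3],np.c_[p,np.ones(len(p))]@E[:3,:3].T
def onz(s,uv,z):
    o,d=ray(s,uv); return o+d*((z-o[2])/d[:,2])[:,None]
def proj(s,P):
    E=s["extrinsics"];K=np.array([[s["fx"],0,s["cx"]],[0,s["fy"],s["cy"]],[0,0,1]])
    R=E[:3,:3].T;return cv2.projectPoints(np.array(P,float).reshape(-1,3),cv2.Rodrigues(R)[0],-R@E[:3,3],K,np.array(s["dist"]))[0].reshape(-1,2)
E
python3 - <<'E'
from h import *
s=snapshot("top");im=s["img"];hsv=cv2.cvtColor(im,cv2.COLOR_RGB2HSV)
def comps(m,amin):
    n,l,st,c=cv2.connectedComponentsWithStats(m.astype(np.uint8)*255)
    return [(l==i) for i in range(1,n) if st[i,4]>amin]
h,S,V=[hsv[:,:,i].astype(int) for i in range(3)]
print("green px",hsv[193,450],hsv[247,407],hsv[199,437], "blue",hsv[258,390],"tray",hsv[215,258],"panel",hsv[235,245])
g=(h>50)&(h<95)&(S>50)&(V>55);g[:,:360]=0;g[:,500:]=0
for c in comps(g,60):
    r=cv2.minAreaRect(np.argwhere(c)[:,::-1].astype(np.float32));P=onz(s,cv2.boxPoints(r),89);print("box",r,P[:,:2].mean(0).round(1),[np.hypot(*(P[i+1]-P[i])[:2]).round() for i in(0,1)],(P[1]-P[0])[:2].round(),(P[2]-P[1])[:2].round())
b=(h>100)&(h<130)&(S>150);b[:,:360]=0;b[:,500:]=0
r=cv2.minAreaRect(np.argwhere(b)[:,::-1].astype(np.float32));P=onz(s,cv2.boxPoints(r),14);print("sorter",r,P[:,:2].round(),P[:,:2].mean(0))
w=(V>150)&(S<60);w[:, :180]=0;w[:160]=0;w[275:]=0;w[:,340:]=0
for c in comps(w,300): print("white",cv2.minAreaRect(np.argwhere(c)[:,::-1].astype(np.float32)),cv2.boxPoints(cv2.minAreaRect(np.argwhere(c)[:,::-1].astype(np.float32))).round(1).tolist())
a=cv2.resize(im[95:285,175:335],None,fx=3.1,fy=3.1,interpolation=2);b=cv2.resize(im[160:285,360:480],None,fx=2.4*1.0,fy=2.4,interpolation=2)
c=np.zeros((589,496+288,3),np.uint8);c[:a.shape[0],:a.shape[1]]=a[:589,:496];c[:b.shape[0],496:496+b.shape[1]]=b
cv2.imwrite("pics/z1.png",c[:,:,::-1])
E
```

```text
green px [ 70  81 117] [ 71  78 118] [19 48 59] blue [ 20  44 121] tray [111  15 226] panel [111  15 225]
box ((447.4382629394531, 188.8988800048828), (43.45990753173828, 14.415968894958496), 32.0053825378418) [ 538.6 -255.5] [np.float64(35.0), np.float64(98.0)] [ 31. -18.] [-49. -85.]
box ((429.949462890625, 217.78091430664062), (43.98991394042969, 15.157970428466797), 32.00538635253906) [ 468.4 -215.7] [np.float64(36.0), np.float64(98.0)] [ 31. -18.] [-48. -85.]
box ((409.8937072753906, 245.79934692382812), (44.55012512207031, 15.488348960876465), 32.347442626953125) [ 402.1 -171.6] [np.float64(35.0), np.float64(97.0)] [ 31. -18.] [-48. -85.]
sorter ((419.7176208496094, 224.22940063476562), (48.54888153076172, 85.36320495605469), 32.47119140625) [[ 402. -109.]
 [ 590. -217.]
 [ 530. -319.]
 [ 347. -208.]] [ 467.60313686 -213.13895361]
white ((251.85995483398438, 215.09521484375), (133.41543579101562, 65.65406799316406), 30.762718200683594) [[177.6999969482422, 209.1999969482422], [211.3000030517578, 152.8000030517578], [326.0, 221.0], [292.3999938964844, 277.3999938964844]]
```

View pics/z1.png

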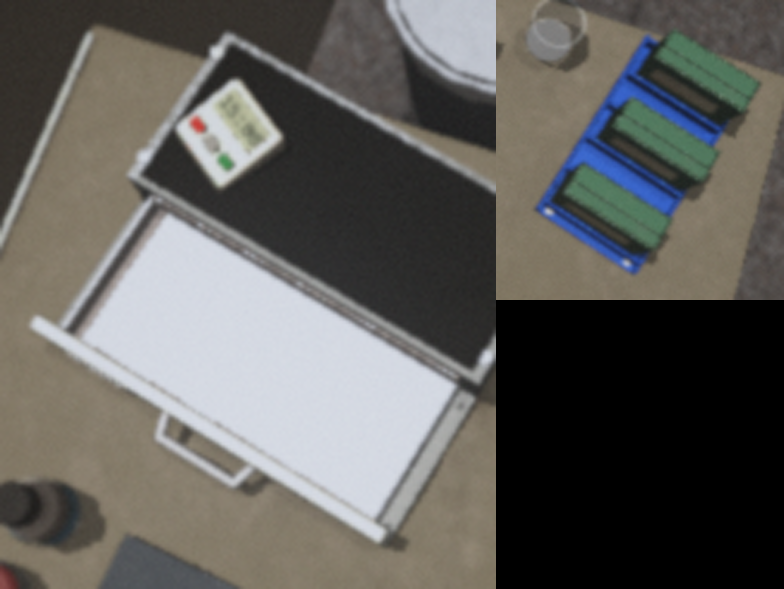

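Run:
```python
from h import *
s=snapshot("top")
f=lambda L,z:onz(s,[(175+a/3.1,95+b/3.1) for a,b in L],z)
pn=f([(32,322),(385,540)],64);hs=f([(132,175),(478,382)],68);sl=f([(397,530),(478,397)],12)
for n,p in(("panel",pn),("house",hs),("sill",sl)):
    d=(p[0]-p[1]);print(n,p[:,:2].round(1),np.hypot(*d[:2]).round(1),np.degrees(np.arctan2(d[1],d[0])).round(1))
o=hs[:,:2].mean(0)
for a in(-30,-29):
    c,q=np.cos(np.radians(a)),np.sin(np.radians(a));R=np.array([[c,-q],[q,c]]);O=o-R@[0,3]
    for n,p in(("panel",pn),("house",hs),("sill",sl)):print(a,n,((p[:,:2]-O)@R).round(1),O.round(1))
```

```text
panel [[478.4 350. ]
 [335.   70.3]] 314.3 62.9
house [[598.9 287.2]
 [455.3  10.2]] 312.0 62.6
sill [[345.7  63.7]
 [453.5   8. ]] 121.3 152.6
-30 panel [[-142.8  152.9]
 [-127.1 -161. ]] [525.6 146.1]
-30 house [[  -7.1  158.8]
 [   7.1 -152.8]] [525.6 146.1]
-30 sill [[-114.6 -161.3]
 [   6.6 -155.7]] [525.6 146.1]
-29 panel [[-140.2  155.4]
 [-130.  -158.7]] [525.6 146.1]
-29 house [[  -4.4  158.9]
 [   4.4 -152.9]] [525.6 146.1]
-29 sill [[-117.4 -159.2]
 [   3.8 -155.7]] [525.6 146.1]
```

Layout: unit yaw is about -27.3° with its origin near (526,146). The boxes are at (402,-172), (468,-216) and (539,-255), yaw -30°. I'll rotate and go above the near box.

```bash
cat > go.py <<'E'
# python3 go.py x y z yaw : remaining turn (deg, tool z), then shift in tool axes (units of 0.1 m) after the turn
import sys; from h import *
t=np.array([float(a) for a in sys.argv[1:5]]); s=sense(); r=s["tcp_rot"]
a=np.radians(t[3]); T=np.array([[np.cos(a),np.sin(a),0],[np.sin(a),-np.cos(a),0],[0,0,-1]])
w=(t[3]-r[2]+180)%360-180
print("t",s["time"],"pos",s["tool_pos"].round(1),"rot",r.round(1),"gap",round(s["finger_gap"],1),"F",s["ft_force"].round(1),"\n wz units",round(-w/60,3),"shift units",(T.T@(t[:3]-s["tool_pos"])/100).round(3))
E
python3 -m jog '0 0 0 0 0 -0.176 -0.41;0 0 0 0 0 -0.176 -0.41;0 0 0 0 0 -0.176 -0.41;0 0 0 0 0 -0.176 -0.41'
python3 -m jog '0.5 -0.012 0.08 0 0 0 -0.41;0.5 -0.012 0.08 0 0 0 -0.41;0.5 -0.012 0.08 0 0 0 -0.41;0.5 -0.012 0.08 0 0 0 -0.41;0.5 -0.012 0.08 0 0 0 -0.41'
python3 -m jog '0.5 -0.012 0.08 0 0 0 -0.41;0.5 -0.012 0.08 0 0 0 -0.41;0.5 -0.012 0.08 0 0 0 -0.41;0.5 -0.012 0.08 0 0 0 -0.41;0 0 0 0 0 0 -0.41'
python3 go.py 402 -172 217 60
```

```text
time: 0.7
tool_pos: [184.1, -571.0, 404.4]
tcp_rot: [-180.0, -0.0, 60.5]
ft_force: [0.0, 0.0, 0.2]
finger_gap: 60.0
grip_force: 0.0
time: 1.32
tool_pos: [303.9, -349.8, 364.4]
tcp_rot: [180.0, -0.0, 60.1]
ft_force: [0.7, 0.2, -0.3]
finger_gap: 60.4
grip_force: 0.0
time: 1.95
tool_pos: [399.7, -172.8, 331.8]
tcp_rot: [-179.9, -0.0, 60.4]
ft_force: [-0.4, -0.1, 0.6]
finger_gap: 60.1
grip_force: 0.0
t 1.95 pos [ 399.7 -172.8  331.8] rot [-179.9   -0.    60.4] gap 60.1 F [-0.4 -0.1  0.6] 
 wz units 0.006 shift units [0.018 0.016 1.148]
```

```bash
python3 -m jog '0.02 0.016 0.3 0 0 0 -0.41;0 0 0.3 0 0 0 -0.41;0 0 0.3 0 0 0 -0.41;0 0 0.25 0 0 0 -0.41;0 0 0 0 0 0 -0.41'
python3 -m jog '0 0 0 0 0 0 1;0 0 0 0 0 0 1;0 0 0 0 0 0 1;0 0 0 0 0 0 1;0 0 0 0 0 0 1' 60
python3 -m jog '0 0 -0.1 0 0 0 1;0 0 -0.2 0 0 0 1;0 0 -0.2 0 0 0 1;0 0 -0.2 0 0 0 1;0 0 0 0 0 0 1'
python3 go.py 381 25 217 152.7
```

```text
time: 2.58
tool_pos: [400.0, -174.8, 215.8]
tcp_rot: [-179.7, 0.0, 60.1]
ft_force: [-0.3, -0.4, -0.0]
finger_gap: 60.1
grip_force: 0.0
time: 3.2
tool_pos: [402.1, -175.3, 219.3]
tcp_rot: [179.8, 0.0, 60.1]
ft_force: [-2.3, -2.4, 8.2]
finger_gap: 34.7
grip_force: 60.8
time: 3.82
tool_pos: [401.9, -174.8, 289.4]
tcp_rot: [179.8, -0.0, 60.1]
ft_force: [0.4, -0.6, -4.2]
finger_gap: 34.5
grip_force: 62.3
t 3.825 pos [ 401.9 -174.8  289.4] rot [179.8  -0.   60.1] gap 34.5 F [ 0.4 -0.6 -4.2] 
 wz units -1.543 shift units [1.102 1.679 0.724]
```

```bash
python3 -m jog '0 0 -0.3 0 0 -0.17 1;0 0 -0.2 0 0 -0.172 1;0 0 0 0 0 -0.172 1;0 0 0 0 0 -0.172 1;0 0 0 0 0 -0.172 1'
python3 -m jog '0 0 0 0 0 -0.172 1;0 0 0 0 0 -0.172 1;0 0 0 0 0 -0.172 1;0 0 0 0 0 -0.17 1;0 0 0 0 0 0 1'
python3 go.py 378.3 19.5 217 152.7
```

```text
time: 4.45
tool_pos: [401.0, -174.3, 336.3]
tcp_rot: [-179.9, -0.1, 111.9]
ft_force: [-0.2, 0.3, -3.4]
finger_gap: 34.8
grip_force: 62.1
time: 5.08
tool_pos: [401.0, -174.3, 336.5]
tcp_rot: [180.0, -0.1, 152.7]
ft_force: [-0.5, 0.4, -2.8]
finger_gap: 34.9
grip_force: 62.1
t 5.075 pos [ 401.  -174.3  336.5] rot [ 1.800e+02 -1.000e-01  1.527e+02] gap 34.9 F [-0.5  0.4 -2.8] 
 wz units -0.0 shift units [1.091 1.618 1.195]
```

```bash
python3 -m jog '0.27 0.4 0 0 0 0 1;0.27 0.4 0 0 0 0 1;0.27 0.4 0 0 0 0 1;0.28 0.42 0 0 0 0 1;0 0 0 0 0 0 1'
python3 -m jog '0 0 0.4 0 0 0 1;0 0 0.4 0 0 0 1;0 0 0.2 0 0 0 1;0 0 0 0 0 0 1;0 0 0 0 0 0 1'
python3 go.py 378.3 19.5 213 152.7
python3 - <<'E'
from h import *
s=snapshot("top");im=s["img"];a=cv2.resize(im[150:310,240:440],None,fx=3.7,fy=3.7,interpolation=2);t=snapshot("scene")["img"]
b=cv2.resize(t[150:280,150:450],None,fx=2.6,fy=2.6)
cv2.imwrite("pics/p1.png",a[:,:,::-1]);cv2.imwrite("pics/p1s.png",b[:,:,::-1])
E
```

```text
time: 5.7
tool_pos: [377.9, 22.1, 337.1]
tcp_rot: [180.0, -0.1, 152.8]
ft_force: [1.0, -1.3, -4.7]
finger_gap: 34.9
grip_force: 41.3
time: 6.32
tool_pos: [379.2, 18.9, 238.5]
tcp_rot: [180.0, 0.1, 152.6]
ft_force: [-0.4, 0.5, -3.0]
finger_gap: 34.8
grip_force: 63.1
t 6.325 pos [379.2  18.9 238.5] rot [1.800e+02 1.000e-01 1.526e+02] gap 34.8 F [-0.4  0.5 -3. ] 
 wz units -0.001 shift units [0.01  0.002 0.255]
```

View pics/p1.png

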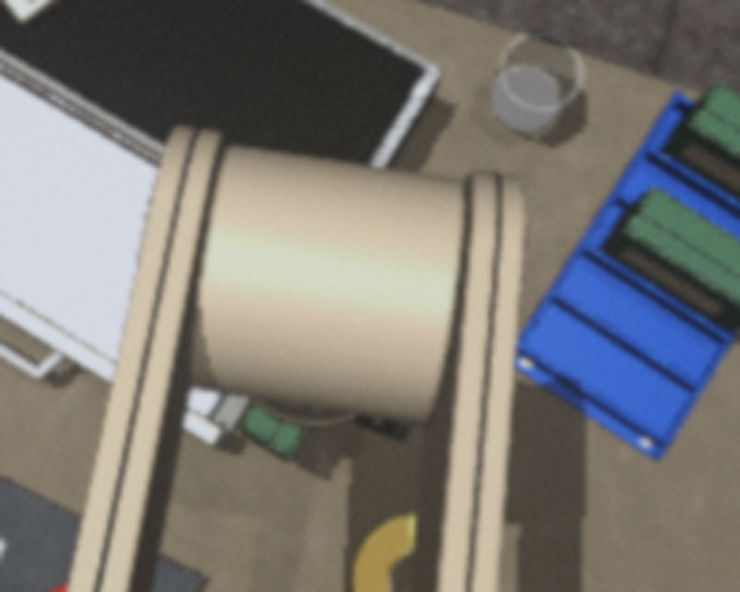

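The held box is right of the sill, its green end visible at crop (270,430) beside the sill's grey end at (232,410). The first slot is empty. The grip dipped briefly to 41 N, so I'll lower gently and watch for contact.

```bash
for i in 1; do python3 -m jog '0 0 0.1 0 0 0 1;0 0 0.06 0 0 0 1;0 0 0.02 0 0 0 1;0 0 0.0 0 0 0 1'
python3 -m jog '0 0 0.03 0 0 0 1;0 0 0.0 0 0 0 1'
python3 -m jog '0 0 0.03 0 0 0 1;0 0 0.0 0 0 0 1'; done
```

```text
time: 6.92
tool_pos: [378.5, 19.3, 219.4]
tcp_rot: [-180.0, -0.0, 152.7]
ft_force: [-0.8, -0.1, -2.7]
finger_gap: 34.9
grip_force: 63.3
time: 7.18
tool_pos: [378.6, 19.3, 216.6]
tcp_rot: [-180.0, -0.0, 152.7]
ft_force: [-0.2, -0.3, -2.9]
finger_gap: 35.1
grip_force: 63.3
time: 7.42
tool_pos: [379.2, 19.3, 215.2]
tcp_rot: [180.0, 0.0, 152.7]
ft_force: [-7.9, 1.3, 14.3]
finger_gap: 35.1
grip_force: 65.6
```

```bash
python3 -m jog '0 0.02 -0.025 0 0 0 1;0 0.02 0 0 0 0 1;0 0 0 0 0 0 1'
python3 -m jog '0 0.02 0 0 0 0 1;0 0 0 0 0 0 1'
python3 -m jog '0 0.02 0 0 0 0 1;0 0 0 0 0 0 1'
python3 -m jog '0 0.02 0 0 0 0 1;0 0 0 0 0 0 1'
```

```text
time: 7.8
tool_pos: [380.4, 23.0, 216.0]
tcp_rot: [-180.0, -0.0, 152.8]
ft_force: [0.7, 0.2, -3.1]
finger_gap: 34.2
grip_force: 63.3
time: 8.05
tool_pos: [381.4, 24.7, 216.0]
tcp_rot: [-180.0, -0.0, 152.8]
ft_force: [0.0, -0.1, -3.6]
finger_gap: 34.9
grip_force: 63.3
time: 8.3
tool_pos: [381.9, 25.8, 216.0]
tcp_rot: [-179.8, -0.0, 152.7]
ft_force: [-4.4, -7.1, -0.6]
finger_gap: 34.8
grip_force: 63.5
time: 8.55
tool_pos: [382.4, 26.6, 215.9]
tcp_rot: [-179.6, -0.1, 152.7]
ft_force: [-8.9, -14.8, 4.3]
finger_gap: 34.9
grip_force: 64.2
```

```bash
python3 -m jog '0 -0.025 0.012 0 0 0 1;0 0 0 0 0 0 1;0 0 0 0 0 0 -0.41;0 0 0 0 0 0 -0.41;0 0 0 0 0 0 -0.41'
python3 -m jog '0 0 -0.3 0 0 0 -0.41;0 0 -0.4 0 0 0 -0.41;0 -0.25 0 0 0 0 1;0 -0.3 0 0 0 0 1;0 0 0 0 0 0 1'
python3 -m jog '0 0 0.2 0 0 0 1;0 0 0.25 0 0 0 1;0 0 0 0 0 0 1'
python3 -m jog '0 0.1 0 0 0 0 1;0 0.05 0 0 0 0 1;0 0 0 0 0 0 1'
```

```text
time: 9.18
tool_pos: [382.3, 26.1, 215.2]
tcp_rot: [180.0, 0.0, 152.8]
ft_force: [-0.0, -0.0, 0.2]
finger_gap: 60.3
grip_force: 0.0
time: 9.8
tool_pos: [356.5, -23.9, 285.1]
tcp_rot: [-180.0, 0.0, 152.6]
ft_force: [-0.4, 0.2, 0.1]
finger_gap: 5.8
grip_force: 0.0
time: 10.18
tool_pos: [356.1, -22.3, 238.3]
tcp_rot: [-180.0, -0.2, 152.8]
ft_force: [-0.9, 0.4, 0.3]
finger_gap: 0.1
grip_force: 0.0
time: 10.55
tool_pos: [364.4, -9.1, 240.8]
tcp_rot: [180.0, 0.1, 152.8]
ft_force: [-0.6, -0.0, -0.5]
finger_gap: 0.1
grip_force: 0.0
```

```bash
python3 -m jog '0 0.06 0 0 0 0 1;0 0.06 0 0 0 0 1;0 0.04 0 0 0 0 1;0 0.04 0 0 0 0 1'
python3 -m jog '0 0.05 0 0 0 0 1;0 0.05 0 0 0 0 1;0 0.05 0 0 0 0 1;0 0.05 0 0 0 0 1'
python3 -m jog '0 0.05 0 0 0 0 1;0 0.05 0 0 0 0 1;0 0.05 0 0 0 0 1;0 0.05 0 0 0 0 1'
python3 - <<'E'
from h import *
t=snapshot("scene")["img"]
cv2.imwrite("pics/t1.png",cv2.resize(t[150:280,150:450],None,fx=2.6,fy=2.6)[:,:,::-1])
E
```

```text
time: 11.05
tool_pos: [373.1, 8.4, 240.1]
tcp_rot: [-180.0, 0.0, 152.7]
ft_force: [-1.4, -1.6, 1.0]
finger_gap: -0.1
grip_force: 0.7
time: 11.55
tool_pos: [382.2, 26.3, 239.9]
tcp_rot: [180.0, -0.0, 152.7]
ft_force: [1.0, -0.0, 0.1]
finger_gap: -0.0
grip_force: 0.0
time: 12.05
tool_pos: [391.4, 44.1, 240.0]
tcp_rot: [180.0, -0.0, 152.7]
ft_force: [-0.5, -0.9, -0.8]
finger_gap: -0.3
grip_force: 0.0
```

View pics/t1.png

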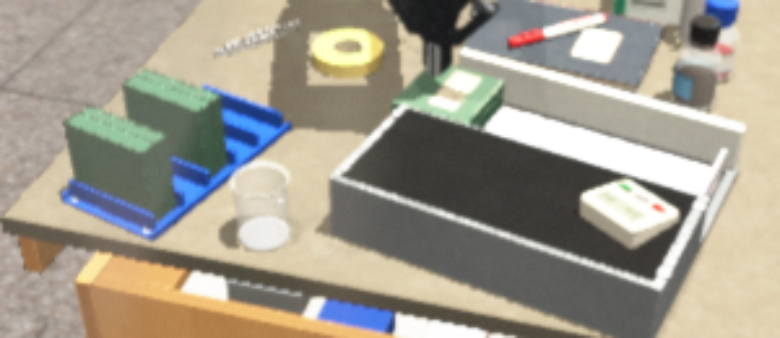

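The box lies flat on the sill and tray, label up at crop (460,92). Now I'll slide it left.

```bash
python3 -m jog '0 -0.25 0 0 0 0 1;0 -0.23 0 0 0 0 1;0 0 0 0 0 0 1'
python3 -m jog '0 0 0.2 0 0 0 1;0 0 0.23 0 0 0 1;0 0 0 0 0 0 1'
python3 -m jog '0 0.1 0 0 0 0 1;0 0.1 0 0 0 0 1;0 0.1 0 0 0 0 1;0 0.1 0 0 0 0 1;0 0.1 0 0 0 0 1'
python3 -m jog '0 0.1 0 0 0 0 1;0 0.1 0 0 0 0 1;0 0.1 0 0 0 0 1;0 0.1 0 0 0 0 1;0 0.1 0 0 0 0 1'
python3 -m jog '0 0.1 0 0 0 0 1;0 0.1 0 0 0 0 1;0 0.1 0 0 0 0 1;0 0.1 0 0 0 0 1;0 0.1 0 0 0 0 1'
python3 -m jog '0 0.1 0 0 0 0 1;0 0.1 0 0 0 0 1;0 0.1 0 0 0 0 1;0 0.1 0 0 0 0 1;0 0.1 0 0 0 0 1'
python3 go.py 540 110 300 152.7
```

```text
time: 12.48
tool_pos: [369.0, 0.4, 239.9]
tcp_rot: [-180.0, 0.0, 152.6]
ft_force: [0.1, 0.1, 0.1]
finger_gap: 0.0
grip_force: 0.0
time: 12.85
tool_pos: [368.5, 1.7, 195.5]
tcp_rot: [-179.9, -0.2, 152.7]
ft_force: [-0.4, -0.3, -0.3]
finger_gap: 0.0
grip_force: 0.0
time: 13.48
tool_pos: [392.7, 46.2, 197.3]
tcp_rot: [180.0, 0.0, 152.8]
ft_force: [-0.9, -2.5, 1.6]
finger_gap: 0.1
grip_force: 1.6
time: 14.1
tool_pos: [415.4, 90.6, 196.9]
tcp_rot: [-180.0, -0.0, 152.7]
ft_force: [-0.9, -2.8, 1.8]
finger_gap: -0.0
grip_force: 1.6
time: 14.72
tool_pos: [438.3, 135.0, 197.0]
tcp_rot: [180.0, -0.0, 152.7]
ft_force: [-1.6, -3.1, 2.9]
finger_gap: 0.2
grip_force: 1.5
time: 15.35
tool_pos: [461.2, 179.5, 197.0]
tcp_rot: [-180.0, -0.0, 152.7]
ft_force: [-1.0, -2.2, 2.4]
finger_gap: -0.3
grip_force: 1.5
t 15.35 pos [461.2 179.5 197. ] rot [-180.    -0.   152.7] gap -0.3 F [-1.  -2.2  2.4] 
 wz units 0.001 shift units [-1.019 -0.256 -1.03 ]
```

```bash
python3 -m jog '0 0.1 0 0 0 0 1;0 0.1 0 0 0 0 1;0 0.1 0 0 0 0 1;0 0.06 0 0 0 0 1;0 0 0 0 0 0 1'
python3 -m jog '0 0.03 0 0 0 0 1;0 0 0 0 0 0 1'
python3 -m jog '0 0.03 0 0 0 0 1;0 0 0 0 0 0 1'
python3 -m jog '0 0.03 0 0 0 0 1;0 0 0 0 0 0 1'
```

```text
time: 15.98
tool_pos: [477.6, 211.4, 197.0]
tcp_rot: [180.0, 0.0, 152.8]
ft_force: [0.5, 0.2, -0.9]
finger_gap: -0.1
grip_force: 0.0
time: 16.23
tool_pos: [478.7, 213.5, 196.9]
tcp_rot: [180.0, -0.0, 152.7]
ft_force: [-0.1, 0.0, 0.7]
finger_gap: 0.4
grip_force: 0.1
time: 16.48
tool_pos: [480.2, 216.3, 197.0]
tcp_rot: [180.0, 0.0, 152.7]
ft_force: [-0.1, -0.3, 0.1]
finger_gap: -0.5
grip_force: 0.2
time: 16.73
tool_pos: [481.6, 219.1, 197.0]
tcp_rot: [180.0, 0.0, 152.7]
ft_force: [-0.0, -0.8, -0.7]
finger_gap: -0.0
grip_force: 0.2
```

```bash
python3 -m jog '0 0.04 0 0 0 0 1;0 0 0 0 0 0 1'
python3 -m jog '0 0.03 0 0 0 0 1;0 0 0 0 0 0 1'
python3 -m jog '0 -0.1 0 0 0 0 1;0 -0.1 0 0 0 0 1;0 0 -0.4 0 0 0 1;0 0 -0.5 0 0 0 1;0 0 -0.5 0 0 0 1'
python3 - <<'E'
from h import *
t=snapshot("scene")["img"]
cv2.imwrite("pics/t2.png",cv2.resize(t[150:280,150:450],None,fx=2.6,fy=2.6)[:,:,::-1])
E
```

```text
time: 16.98
tool_pos: [482.5, 220.6, 196.9]
tcp_rot: [-179.6, -0.1, 152.8]
ft_force: [-10.1, -18.3, 14.6]
finger_gap: 0.1
grip_force: 10.5
time: 17.23
tool_pos: [483.3, 221.4, 196.9]
tcp_rot: [-179.3, -0.1, 152.7]
ft_force: [-17.8, -32.7, 25.5]
finger_gap: -0.3
grip_force: 18.6
time: 17.85
tool_pos: [475.2, 207.3, 338.3]
tcp_rot: [180.0, -0.0, 152.8]
ft_force: [1.2, -0.0, -0.4]
finger_gap: -0.5
grip_force: 0.0
```

View pics/t2.png

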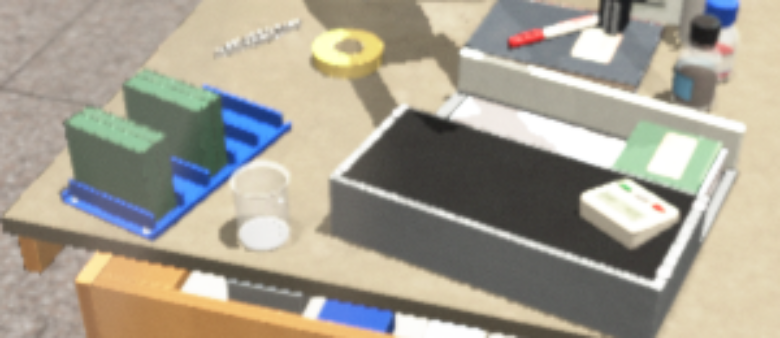

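The first box is flat, label up, against the end wall at crop (670,155). The other two still stand in the sorter. I'll re-measure them and turn back for the next.

```bash
cat > box.py <<'E'
from h import *
s=snapshot("top");hsv=cv2.cvtColor(s["img"],cv2.COLOR_RGB2HSV);m=cv2.inRange(hsv,(50,50,55),(95,255,255));m[:,:340]=0;m[:,500:]=0
for c in cv2.findContours(m,0,2)[0]:
    if cv2.contourArea(c)>60:
        r=cv2.minAreaRect(c);P=onz(s,cv2.boxPoints(r),89)[:,:2];e=[P[1]-P[0],P[2]-P[1]];e.sort(key=lambda v:v@v)
        print(P.mean(0).round(1),"dims",[np.hypot(*v).round() for v in e],"long dir deg",np.degrees(np.arctan2(e[1][1],e[1][0])).round(1))
E
python3 box.py; python3 go.py 468 -217 340 60
```

```text
[ 468.2 -216.1] dims [np.float64(36.0), np.float64(99.0)] long dir deg -119.7
[ 538.7 -255.7] dims [np.float64(35.0), np.float64(98.0)] long dir deg -119.6
t 17.95 pos [477.5 208.1 344.2] rot [179.5   0.5 152.8] gap -0.2 F [0.9 0.8 0.5] 
 wz units 1.546 shift units [-3.729  2.044  0.042]
```

```bash
python3 -m jog '0 0 0 0 0 0.172 -0.41;0 0 0 0 0 0.172 -0.41;0 0 0 0 0 0.172 -0.41;0 0 0 0 0 0.172 -0.41;0 0 0 0 0 0.172 -0.41'
python3 -m jog '0 0 0 0 0 0.172 -0.41;0 0 0 0 0 0.172 -0.41;0 0 0 0 0 0.172 -0.41;0 0 0 0 0 0.17 -0.41;0 0 0 0 0 0 -0.41'
python3 -m jog '-0.414 0.227 0 0 0 0 -0.41;-0.414 0.227 0 0 0 0 -0.41;-0.414 0.227 0 0 0 0 -0.41;-0.414 0.227 0 0 0 0 -0.41;-0.414 0.227 0 0 0 0 -0.41'
python3 -m jog '-0.414 0.227 0 0 0 0 -0.41;-0.414 0.227 0 0 0 0 -0.41;-0.414 0.227 0 0 0 0 -0.41;-0.414 0.227 0 0 0 0 -0.41;0 0 0 0 0 0 -0.41'
python3 go.py 468 -217 217 60
```

```text
time: 18.58
tool_pos: [475.4, 207.4, 336.6]
tcp_rot: [180.0, -0.0, 100.8]
ft_force: [0.1, -1.1, 0.2]
finger_gap: 60.2
grip_force: 0.0
time: 19.2
tool_pos: [475.4, 207.4, 336.6]
tcp_rot: [-180.0, -0.0, 60.1]
ft_force: [-0.5, -0.1, -0.3]
finger_gap: 60.2
grip_force: 0.0
time: 19.82
tool_pos: [470.0, -30.1, 337.0]
tcp_rot: [180.0, -0.0, 60.3]
ft_force: [0.9, 0.1, -0.2]
finger_gap: 60.3
grip_force: 0.0
time: 20.45
tool_pos: [465.6, -220.2, 336.8]
tcp_rot: [180.0, 0.0, 60.0]
ft_force: [-0.8, 0.7, 0.4]
finger_gap: 60.5
grip_force: 0.0
t 20.45 pos [ 465.6 -220.2  336.8] rot [180.   0.  60.] gap 60.5 F [-0.8  0.7  0.4] 
 wz units 0.001 shift units [0.04  0.005 1.198]
```

```bash
python3 -m jog '0.03 0.005 0.3 0 0 0 -0.41;0 0 0.3 0 0 0 -0.41;0 0 0.3 0 0 0 -0.41;0 0 0.29 0 0 0 -0.41;0 0 0 0 0 0 -0.41'
python3 -m jog '0 0 0 0 0 0 1;0 0 0 0 0 0 1;0 0 0 0 0 0 1;0 0 0 0 0 0 1;0 0 0 0 0 0 1' 60
python3 -m jog '0 0 -0.1 0 0 0 1;0 0 -0.3 0 0 0 1;0 0 -0.4 0 0 0 1;0 0 -0.4 0 0 0 1;0 0 0 0 0 0 1'
python3 go.py 378.5 19.5 337 152.7
```

```text
time: 21.08
tool_pos: [466.7, -213.5, 215.4]
tcp_rot: [-179.7, -0.0, 60.2]
ft_force: [-0.5, -0.6, 0.9]
finger_gap: 60.2
grip_force: 0.0
time: 21.7
tool_pos: [468.9, -215.5, 219.7]
tcp_rot: [179.8, -0.0, 60.0]
ft_force: [1.0, 1.6, 6.8]
finger_gap: 35.0
grip_force: 61.1
time: 22.32
tool_pos: [468.9, -215.8, 342.1]
tcp_rot: [179.6, 0.0, 60.0]
ft_force: [0.6, -0.8, -2.4]
finger_gap: 34.7
grip_force: 61.3
t 22.325 pos [ 468.9 -215.8  342.1] rot [179.6   0.   60. ] gap 34.7 F [ 0.6 -0.8 -2.4] 
 wz units -1.545 shift units [1.883 1.676 0.051]
```

```bash
python3 -m jog '0 0 0 0 0 -0.172 1;0 0 0 0 0 -0.172 1;0 0 0 0 0 -0.172 1;0 0 0 0 0 -0.172 1;0 0 0 0 0 -0.172 1'
python3 -m jog '0 0 0 0 0 -0.172 1;0 0 0 0 0 -0.172 1;0 0 0 0 0 -0.172 1;0 0 0 0 0 -0.17 1;0 0 0 0 0 0 1'
python3 -m jog '0.31 0.28 0 0 0 0 1;0.31 0.28 0 0 0 0 1;0.31 0.28 0 0 0 0 1;0.31 0.28 0 0 0 0 1;0.31 0.28 0 0 0 0 1'
python3 -m jog '0.31 0.27 0.2 0 0 0 1;0 0 0.4 0 0 0 1;0 0 0.4 0 0 0 1;0 0 0.1 0 0 0 1;0 0 0 0 0 0 1'
python3 go.py 378.5 19.5 216 152.7
```

```text
time: 22.95
tool_pos: [467.3, -214.9, 336.2]
tcp_rot: [-179.9, -0.1, 111.9]
ft_force: [-0.7, -0.5, -1.8]
finger_gap: 34.8
grip_force: 61.0
time: 23.58
tool_pos: [467.4, -214.9, 336.4]
tcp_rot: [180.0, -0.2, 152.7]
ft_force: [0.1, -0.1, -2.0]
finger_gap: 34.7
grip_force: 61.0
time: 24.2
tool_pos: [393.4, -18.6, 337.2]
tcp_rot: [-180.0, -0.1, 152.4]
ft_force: [0.7, 1.1, -2.5]
finger_gap: 34.5
grip_force: 61.1
time: 24.82
tool_pos: [378.9, 18.4, 227.8]
tcp_rot: [-180.0, -0.1, 152.6]
ft_force: [-0.1, -0.2, -2.1]
finger_gap: 34.7
grip_force: 61.0
t 24.825 pos [378.9  18.4 227.8] rot [-1.800e+02 -1.000e-01  1.526e+02] gap 34.7 F [-0.1 -0.2 -2.1] 
 wz units -0.001 shift units [0.009 0.008 0.118]
```

```bash
python3 -m jog '0 0 0.07 0 0 0 1;0 0 0.03 0 0 0 1;0 0 0 0 0 0 1'
python3 -m jog '0 0 0.02 0 0 0 1;0 0 0 0 0 0 1'
python3 -m jog '0 0.04 0 0 0 0 1;0 0.02 0 0 0 0 1;0 0 0 0 0 0 1'
python3 -m jog '0 0.015 0 0 0 0 1;0 0 0 0 0 0 1'
```

```text
time: 25.2
tool_pos: [379.3, 18.4, 218.3]
tcp_rot: [180.0, 0.0, 152.7]
ft_force: [0.3, 0.1, -1.6]
finger_gap: 34.6
grip_force: 61.1
time: 25.45
tool_pos: [379.1, 18.5, 216.0]
tcp_rot: [180.0, 0.0, 152.7]
ft_force: [-0.7, 0.4, -0.9]
finger_gap: 34.7
grip_force: 61.1
time: 25.82
tool_pos: [381.9, 24.0, 216.0]
tcp_rot: [-180.0, -0.0, 152.8]
ft_force: [-0.0, -0.9, -1.9]
finger_gap: 34.7
grip_force: 59.9
time: 26.08
tool_pos: [382.4, 24.7, 216.0]
tcp_rot: [-179.9, -0.0, 152.8]
ft_force: [-2.6, -5.6, 0.6]
finger_gap: 34.8
grip_force: 60.3
```

```bash
python3 -m jog '0 -0.01 0.012 0 0 0 1;0 0 0 0 0 0 1;0 0 0 0 0 0 -0.41;0 0 0 0 0 0 -0.41;0 0 0 0 0 0 -0.41'
python3 -m jog '0 0 -0.3 0 0 0 -0.41;0 0 -0.4 0 0 0 -0.41;0 -0.25 0 0 0 0 1;0 -0.3 0 0 0 0 1;0 0 0 0 0 0 1'
python3 -m jog '0 0 0.2 0 0 0 1;0 0 0.25 0 0 0 1;0 0 0 0 0 0 1;0 0.1 0 0 0 0 1;0 0.05 0 0 0 0 1'
python3 -m jog '0 0.06 0 0 0 0 1;0 0.06 0 0 0 0 1;0 0.04 0 0 0 0 1;0 0.04 0 0 0 0 1'
python3 -m jog '0 0.05 0 0 0 0 1;0 0.05 0 0 0 0 1;0 0.05 0 0 0 0 1;0 0.05 0 0 0 0 1'
python3 -m jog '0 0.05 0 0 0 0 1;0 0.05 0 0 0 0 1;0 0.05 0 0 0 0 1;0 0.05 0 0 0 0 1'
python3 - <<'E'
from h import *
t=snapshot("scene")["img"]
cv2.imwrite("pics/t3.png",cv2.resize(t[150:280,150:450],None,fx=2.6,fy=2.6)[:,:,::-1])
E
```

```text
time: 26.7
tool_pos: [382.1, 24.3, 214.8]
tcp_rot: [180.0, 0.0, 152.7]
ft_force: [0.2, 0.6, -0.4]
finger_gap: 60.2
grip_force: 0.0
time: 27.32
tool_pos: [356.4, -25.6, 284.8]
tcp_rot: [-180.0, 0.0, 152.6]
ft_force: [0.5, 0.2, 0.5]
finger_gap: 5.8
grip_force: 0.0
time: 27.95
tool_pos: [364.7, -10.7, 241.0]
tcp_rot: [180.0, 0.1, 152.8]
ft_force: [0.6, 0.3, -0.6]
finger_gap: 0.0
grip_force: 0.0
time: 28.45
tool_pos: [373.1, 6.7, 239.8]
tcp_rot: [-180.0, 0.0, 152.7]
ft_force: [-0.2, -0.7, 0.9]
finger_gap: -0.2
grip_force: 0.4
time: 28.95
tool_pos: [382.2, 24.6, 239.8]
tcp_rot: [180.0, -0.0, 152.7]
ft_force: [-0.6, -1.2, 0.3]
finger_gap: 0.0
grip_force: 0.0
time: 29.45
tool_pos: [391.4, 42.3, 239.8]
tcp_rot: [-180.0, -0.0, 152.7]
ft_force: [-0.1, -0.4, -0.2]
finger_gap: -0.2
grip_force: 0.0
```

View pics/t3.png

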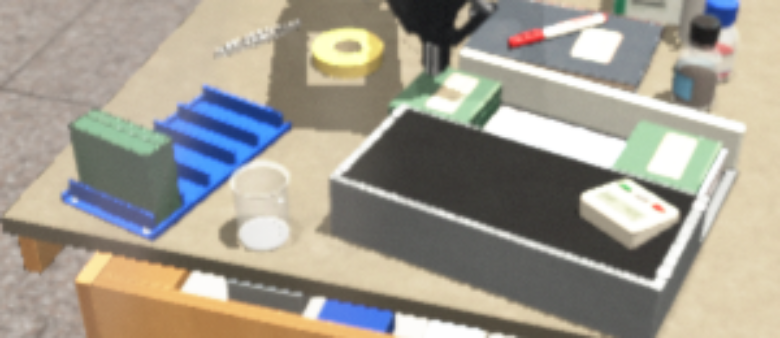

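The second box lies flat, label up, at crop (450,95). The third looks slightly shifted, so I'll re-measure it after the slide.

```bash
python3 -m jog '0 -0.25 0 0 0 0 1;0 -0.23 0 0 0 0 1;0 0 0 0 0 0 1;0 0 0.2 0 0 0 1;0 0 0.23 0 0 0 1'
python3 -m jog '0 0.1 0 0 0 0 1;0 0.1 0 0 0 0 1;0 0.1 0 0 0 0 1;0 0.1 0 0 0 0 1;0 0.1 0 0 0 0 1'
python3 -m jog '0 0.1 0 0 0 0 1;0 0.1 0 0 0 0 1;0 0.1 0 0 0 0 1;0 0.1 0 0 0 0 1;0 0.1 0 0 0 0 1'
python3 -m jog '0 0.1 0 0 0 0 1;0 0.1 0 0 0 0 1;0 0.1 0 0 0 0 1;0 0.1 0 0 0 0 1;0 0.08 0 0 0 0 1'
python3 -m jog '0 0.03 0 0 0 0 1;0 0.03 0 0 0 0 1;0 0 0 0 0 0 1'
python3 -m jog '0 0.03 0 0 0 0 1;0 0.03 0 0 0 0 1;0 0 0 0 0 0 1'
python3 -m jog '0 0.03 0 0 0 0 1;0 0 0 0 0 0 1'
```

```text
time: 30.12
tool_pos: [370.1, -0.2, 196.9]
tcp_rot: [179.9, 0.1, 152.7]
ft_force: [0.2, -0.4, -0.2]
finger_gap: -0.1
grip_force: 0.0
time: 30.75
tool_pos: [392.7, 44.5, 197.3]
tcp_rot: [180.0, 0.0, 152.8]
ft_force: [-1.4, -1.5, 1.7]
finger_gap: -0.3
grip_force: 0.9
time: 31.38
tool_pos: [415.4, 88.8, 196.8]
tcp_rot: [-180.0, -0.0, 152.7]
ft_force: [-1.4, -1.2, 0.5]
finger_gap: -0.0
grip_force: 0.9
time: 32.0
tool_pos: [437.3, 131.5, 196.7]
tcp_rot: [-180.0, -0.0, 152.8]
ft_force: [-0.7, -0.8, -0.1]
finger_gap: -0.3
grip_force: 0.8
time: 32.38
tool_pos: [439.8, 136.4, 196.8]
tcp_rot: [180.0, -0.0, 152.7]
ft_force: [0.2, 0.2, -0.1]
finger_gap: 0.3
grip_force: 0.0
time: 32.75
tool_pos: [442.6, 141.6, 196.8]
tcp_rot: [-180.0, 0.0, 152.7]
ft_force: [0.4, -1.9, -0.9]
finger_gap: -0.3
grip_force: 1.0
time: 33.0
tool_pos: [443.4, 142.8, 196.7]
tcp_rot: [-179.7, -0.0, 152.8]
ft_force: [-7.0, -16.5, 9.9]
finger_gap: 0.1
grip_force: 8.9
```

```bash
python3 -m jog '0 -0.2 0 0 0 0 1;0 0 -0.4 0 0 0 1;0 0 -0.5 0 0 0 1;0 0 -0.5 0 0 0 1;0 0 0 0 0 0 1'
python3 -m jog '0 0 0 0 0 0.172 -0.41;0 0 0 0 0 0.172 -0.41;0 0 0 0 0 0.172 -0.41;0 0 0 0 0 0.172 -0.41;0 0 0 0 0 0.172 -0.41'
python3 -m jog '0 0 0 0 0 0.172 -0.41;0 0 0 0 0 0.172 -0.41;0 0 0 0 0 0.172 -0.41;0 0 0 0 0 0.17 -0.41;0 0 0 0 0 0 -0.41'
python3 box.py; python3 go.py 539 -256 217 60
python3 - <<'E'
from h import *
t=snapshot("scene")["img"]
cv2.imwrite("pics/t4.png",cv2.resize(t[150:280,150:450],None,fx=2.6,fy=2.6)[:,:,::-1])
E
```

```text
time: 33.62
tool_pos: [436.5, 127.0, 342.0]
tcp_rot: [179.6, 0.4, 152.8]
ft_force: [0.3, 0.4, -0.6]
finger_gap: 0.3
grip_force: 0.0
time: 34.25
tool_pos: [434.5, 126.6, 335.6]
tcp_rot: [-179.9, -0.0, 100.8]
ft_force: [-0.2, 0.5, 0.1]
finger_gap: 60.0
grip_force: 0.0
time: 34.88
tool_pos: [434.5, 126.6, 335.7]
tcp_rot: [-179.9, 0.0, 60.1]
ft_force: [0.3, -0.1, 0.1]
finger_gap: 60.3
grip_force: 0.0
[ 543.1 -249.5] dims [np.float64(36.0), np.float64(98.0)] long dir deg -120.7
t 34.925 pos [434.5 126.6 335.9] rot [-179.9    0.    60.2] gap 60.4 F [0.2 0.6 0.4] 
 wz units 0.004 shift units [-2.791  2.818  1.189]
```

View pics/t4.png

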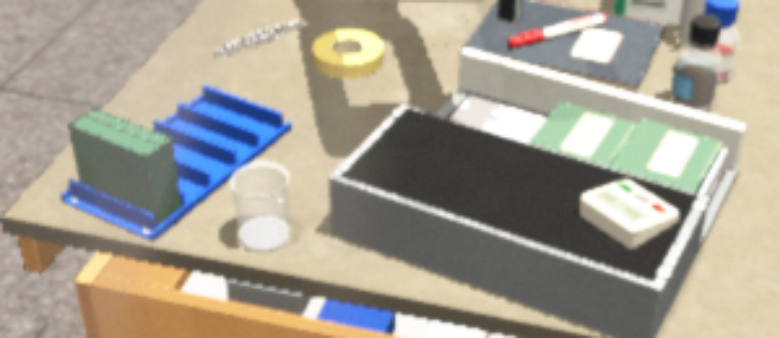

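Two boxes lie side by side on the tray, labels at crop (590,140) and (670,155). The third was nudged along its slot to (543,-250) but still stands there.

```bash
python3 -m jog '-0.34 0.353 0 0 0 0 -0.41;-0.34 0.353 0 0 0 0 -0.41;-0.34 0.353 0 0 0 0 -0.41;-0.34 0.353 0 0 0 0 -0.41;-0.34 0.353 0 0 0 0 -0.41'
python3 -m jog '-0.34 0.353 0 0 0 0 -0.41;-0.34 0.353 0 0 0 0 -0.41;-0.34 0.353 0 0 0 0 -0.41;0 0 0 0 0 0 -0.41'
python3 go.py 543 -250 217 60
```

```text
time: 35.6
tool_pos: [502.8, -110.5, 336.6]
tcp_rot: [180.0, -0.0, 60.2]
ft_force: [0.4, 1.6, -0.2]
finger_gap: 60.4
grip_force: 0.0
time: 36.1
tool_pos: [543.3, -253.3, 335.9]
tcp_rot: [-180.0, 0.0, 60.0]
ft_force: [-0.0, 0.6, -0.0]
finger_gap: 60.2
grip_force: 0.0
t 36.1 pos [ 543.3 -253.3  335.9] rot [-180.    0.   60.] gap 60.2 F [-0.   0.6 -0. ] 
 wz units -0.0 shift units [ 0.027 -0.019  1.189]
```

```bash
python3 -m jog '0.01 -0.01 0.3 0 0 0 -0.41;0 0 0.3 0 0 0 -0.41;0 0 0.3 0 0 0 -0.41;0 0 0.28 0 0 0 -0.41;0 0 0 0 0 0 -0.41'
python3 -m jog '0 0 0 0 0 0 1;0 0 0 0 0 0 1;0 0 0 0 0 0 1;0 0 0 0 0 0 1;0 0 0 0 0 0 1' 60
python3 -m jog '0 0 -0.1 0 0 0 1;0 0 -0.3 0 0 0 1;0 0 -0.4 0 0 0 1;0 0 -0.4 0 0 0 1;0 0 0 0 0 0 1'
python3 go.py 378.5 19.5 337 152.7
```

```text
time: 36.72
tool_pos: [541.4, -247.4, 215.8]
tcp_rot: [-179.7, -0.0, 60.1]
ft_force: [-0.5, -0.2, 0.4]
finger_gap: 60.2
grip_force: 0.0
time: 37.35
tool_pos: [543.6, -249.2, 220.6]
tcp_rot: [179.8, -0.0, 60.0]
ft_force: [0.9, 1.6, 6.1]
finger_gap: 34.7
grip_force: 61.8
time: 37.98
tool_pos: [543.9, -249.6, 343.7]
tcp_rot: [179.6, 0.0, 60.0]
ft_force: [-0.4, -0.8, -2.0]
finger_gap: 34.7
grip_force: 63.6
t 37.975 pos [ 543.9 -249.6  343.7] rot [179.6   0.   60. ] gap 34.7 F [-0.4 -0.8 -2. ] 
 wz units -1.545 shift units [2.704 1.633 0.067]
```

```bash
python3 -m jog '0 0 0 0 0 -0.172 1;0 0 0 0 0 -0.172 1;0 0 0 0 0 -0.172 1;0 0 0 0 0 -0.172 1;0 0 0 0 0 -0.172 1'
python3 -m jog '0 0 0 0 0 -0.172 1;0 0 0 0 0 -0.172 1;0 0 0 0 0 -0.172 1;0 0 0 0 0 -0.17 1;0 0 0 0 0 0 1'
python3 -m jog '0.38 0.23 0 0 0 0 1;0.38 0.23 0 0 0 0 1;0.38 0.23 0 0 0 0 1;0.38 0.23 0 0 0 0 1;0.38 0.23 0 0 0 0 1'
python3 -m jog '0.38 0.23 0 0 0 0 1;0.38 0.23 0.2 0 0 0 1;0 0 0.4 0 0 0 1;0 0 0.4 0 0 0 1;0 0 0.1 0 0 0 1'
python3 -m jog '0 0 0 0 0 0 1'
python3 go.py 378.5 19.5 216 152.7
```

```text
time: 38.6
tool_pos: [542.2, -248.7, 336.9]
tcp_rot: [-179.9, -0.1, 111.9]
ft_force: [-0.0, 0.6, -2.0]
finger_gap: 34.6
grip_force: 63.3
time: 39.22
tool_pos: [542.3, -248.7, 337.2]
tcp_rot: [180.0, -0.2, 152.7]
ft_force: [-0.7, -0.2, -2.3]
finger_gap: 34.4
grip_force: 63.3
time: 39.85
tool_pos: [425.5, -58.6, 338.0]
tcp_rot: [-180.0, -0.1, 152.4]
ft_force: [0.6, 0.1, -1.6]
finger_gap: 35.1
grip_force: 63.4
time: 40.48
tool_pos: [378.2, 16.3, 225.9]
tcp_rot: [-179.9, -0.3, 152.5]
ft_force: [0.2, -0.1, -2.4]
finger_gap: 34.7
grip_force: 63.2
time: 40.6
tool_pos: [379.9, 15.9, 228.7]
tcp_rot: [-180.0, -0.1, 152.6]
ft_force: [0.3, 0.3, -1.5]
finger_gap: 35.0
grip_force: 63.2
t 40.6 pos [379.9  15.9 228.7] rot [-1.800e+02 -1.000e-01  1.526e+02] gap 35.0 F [ 0.3  0.3 -1.5] 
 wz units -0.001 shift units [0.029 0.025 0.127]
```

```bash
python3 -m jog '0.01 0.02 0.08 0 0 0 1;0 0 0.04 0 0 0 1;0 0 0 0 0 0 1'
python3 -m jog '0 0.03 0 0 0 0 1;0 0.02 0 0 0 0 1;0 0 0 0 0 0 1'
python3 -m jog '0 0.02 0 0 0 0 1;0 0 0 0 0 0 1'
python3 -m jog '0 0.015 0 0 0 0 1;0 0 0 0 0 0 1'
```

```text
time: 40.98
tool_pos: [380.2, 18.2, 216.9]
tcp_rot: [180.0, 0.0, 152.7]
ft_force: [0.4, -0.3, -2.0]
finger_gap: 34.8
grip_force: 63.3
time: 41.35
tool_pos: [382.6, 22.8, 216.9]
tcp_rot: [180.0, 0.0, 152.8]
ft_force: [0.6, 1.0, -1.9]
finger_gap: 34.6
grip_force: 63.3
time: 41.6
tool_pos: [383.3, 24.4, 216.8]
tcp_rot: [-180.0, -0.0, 152.8]
ft_force: [-0.8, -2.6, -0.8]
finger_gap: 34.8
grip_force: 63.4
time: 41.85
tool_pos: [383.7, 25.0, 216.7]
tcp_rot: [-179.8, -0.0, 152.8]
ft_force: [-4.2, -8.6, 3.4]
finger_gap: 34.5
grip_force: 63.9
```

```bash
python3 -m jog '0 -0.012 0.015 0 0 0 1;0 0 0 0 0 0 1;0 0 0 0 0 0 -0.41;0 0 0 0 0 0 -0.41;0 0 0 0 0 0 -0.41'
python3 -m jog '0 0 -0.3 0 0 0 -0.41;0 0 -0.4 0 0 0 -0.41;0 -0.25 0 0 0 0 1;0 -0.3 0 0 0 0 1;0 0 0 0 0 0 1'
python3 -m jog '0 0 0.2 0 0 0 1;0 0 0.25 0 0 0 1;0 0 0 0 0 0 1;0 0.1 0 0 0 0 1;0 0.05 0 0 0 0 1'
python3 -m jog '0 0.06 0 0 0 0 1;0 0.06 0 0 0 0 1;0 0.04 0 0 0 0 1;0 0.04 0 0 0 0 1'
python3 -m jog '0 0.05 0 0 0 0 1;0 0.05 0 0 0 0 1;0 0.05 0 0 0 0 1;0 0.05 0 0 0 0 1'
python3 -m jog '0 0.05 0 0 0 0 1;0 0.05 0 0 0 0 1;0 0.05 0 0 0 0 1;0 0.05 0 0 0 0 1'
python3 -m jog '0 -0.25 0 0 0 0 1;0 -0.23 0 0 0 0 1;0 0 0 0 0 0 1'
python3 - <<'E'
from h import *
t=snapshot("scene")["img"]
cv2.imwrite("pics/t5.png",cv2.resize(t[150:280,150:450],None,fx=2.6,fy=2.6)[:,:,::-1])
E
```

```text
time: 42.48
tool_pos: [383.5, 24.8, 215.3]
tcp_rot: [180.0, 0.0, 152.7]
ft_force: [-0.7, 0.7, -0.6]
finger_gap: 60.5
grip_force: 0.0
time: 43.1
tool_pos: [357.8, -25.1, 285.3]
tcp_rot: [-180.0, 0.0, 152.6]
ft_force: [0.8, 0.5, -0.4]
finger_gap: 6.0
grip_force: 0.0
time: 43.72
tool_pos: [366.1, -10.2, 241.5]
tcp_rot: [179.9, 0.1, 152.8]
ft_force: [0.2, -0.2, 0.4]
finger_gap: -0.2
grip_force: 0.0
time: 44.22
tool_pos: [374.5, 7.2, 240.3]
tcp_rot: [-180.0, 0.0, 152.7]
ft_force: [-0.5, -0.5, 1.2]
finger_gap: 0.0
grip_force: 0.4
time: 44.72
tool_pos: [383.6, 25.1, 240.2]
tcp_rot: [180.0, -0.0, 152.7]
ft_force: [-0.5, -0.2, 0.2]
finger_gap: -0.1
grip_force: 0.0
time: 45.22
tool_pos: [392.8, 42.8, 240.3]
tcp_rot: [180.0, -0.0, 152.7]
ft_force: [0.5, -0.1, -0.2]
finger_gap: -0.2
grip_force: 0.0
time: 45.6
tool_pos: [370.4, -0.7, 240.2]
tcp_rot: [-180.0, 0.0, 152.6]
ft_force: [0.2, -0.2, 0.7]
finger_gap: -0.2
grip_force: 0.0
```

View pics/t5.png

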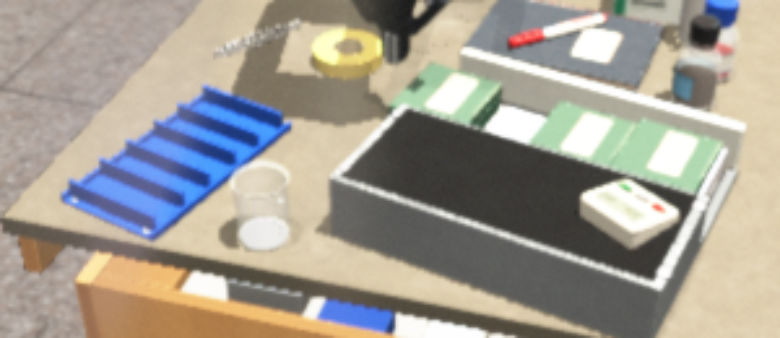

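All three lie flat, label up, and the sorter is empty. I'll slide the last one against the row.

```bash
python3 -m jog '0 0 0.2 0 0 0 1;0 0 0.23 0 0 0 1;0 0 0 0 0 0 1'
python3 -m jog '0 0.1 0 0 0 0 1;0 0.1 0 0 0 0 1;0 0.1 0 0 0 0 1;0 0.1 0 0 0 0 1;0 0.1 0 0 0 0 1'
python3 -m jog '0 0.08 0 0 0 0 1;0 0.04 0 0 0 0 1;0 0 0 0 0 0 1'
python3 -m jog '0 0.03 0 0 0 0 1;0 0.03 0 0 0 0 1;0 0 0 0 0 0 1'
python3 -m jog '0 0.03 0 0 0 0 1;0 0 0 0 0 0 1'
python3 -m jog '0 0.02 0 0 0 0 1;0 0 0 0 0 0 1'
```

```text
time: 46.02
tool_pos: [369.9, 0.6, 195.9]
tcp_rot: [-179.9, -0.2, 152.8]
ft_force: [0.7, 0.4, -0.5]
finger_gap: 0.1
grip_force: 0.0
time: 46.65
tool_pos: [394.0, 45.0, 197.5]
tcp_rot: [180.0, 0.0, 152.8]
ft_force: [-0.3, -1.4, 1.2]
finger_gap: 0.2
grip_force: 0.8
time: 47.02
tool_pos: [399.1, 55.2, 197.2]
tcp_rot: [180.0, -0.0, 152.8]
ft_force: [0.9, -0.8, -0.9]
finger_gap: 0.3
grip_force: 0.0
time: 47.4
tool_pos: [401.9, 60.4, 197.3]
tcp_rot: [180.0, -0.0, 152.7]
ft_force: [-0.1, 0.8, 0.6]
finger_gap: -0.2
grip_force: 0.0
time: 47.65
tool_pos: [403.3, 63.1, 197.3]
tcp_rot: [180.0, 0.0, 152.7]
ft_force: [0.7, 0.5, -0.6]
finger_gap: 0.2
grip_force: 0.0
time: 47.9
tool_pos: [404.1, 64.8, 197.3]
tcp_rot: [-180.0, 0.0, 152.7]
ft_force: [-0.7, -0.3, -0.2]
finger_gap: 0.2
grip_force: 0.5
```

```bash
python3 -m jog '0 0.02 0 0 0 0 1;0 0 0 0 0 0 1'
python3 -m jog '0 0.02 0 0 0 0 1;0 0 0 0 0 0 1'
python3 -m jog '0 -0.2 0 0 0 0 1;0 -0.2 -0.4 0 0 0 1;0 -0.2 -0.5 0 0 0 1;0.3 0 -0.4 0 0 0 1;0.5 0 0 0 0 0 1'
python3 go.py 404 147 250 152.7
python3 - <<'E'
from h import *
t=snapshot("scene")["img"];p=snapshot("top")["img"]
cv2.imwrite("pics/t6.png",np.hstack([cv2.resize(t[170:270,280:450],(500,294)),cv2.resize(p[130:290,170:333],(300,294))])[:,:,::-1])
E
```

```text
time: 48.15
tool_pos: [404.7, 65.6, 197.3]
tcp_rot: [-179.8, -0.0, 152.8]
ft_force: [-6.5, -10.8, 5.9]
finger_gap: 0.0
grip_force: 6.2
time: 48.4
tool_pos: [405.1, 66.3, 197.3]
tcp_rot: [-179.6, -0.1, 152.8]
ft_force: [-12.1, -20.2, 14.6]
finger_gap: -0.4
grip_force: 12.1
time: 49.02
tool_pos: [308.1, 51.5, 331.4]
tcp_rot: [179.8, 0.4, 152.6]
ft_force: [-0.3, 0.0, -0.2]
finger_gap: 0.0
grip_force: 0.0
t 49.025 pos [308.1  51.5 331.4] rot [179.8   0.4 152.6] gap 0.0 F [-0.3  0.  -0.2] 
 wz units -0.001 shift units [-0.415  1.289  0.814]
```

View pics/t6.png

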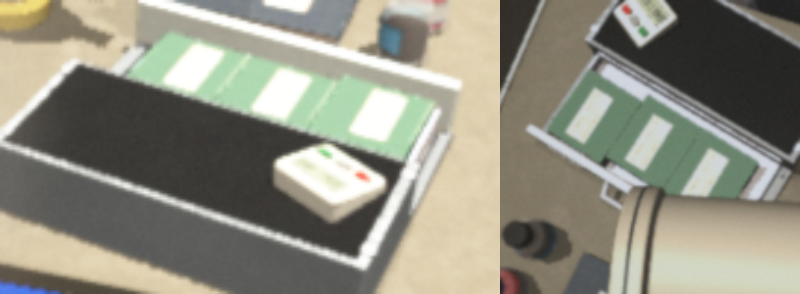

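The three boxes form one row wholly on the tray, labels at crop (195,65), (285,93) and (380,110). Next I'll check the bottle's clearance and push on the handle.

```bash
python3 - <<'E'
from h import *
s=snapshot("top");print(onz(s,[(181,257)],106))
R=np.array([[.8886,.4586],[-.4586,.8886]]);O=np.array([525.7,146])
print("bottle in unit",(onz(s,[(181,257)],106)[0,:2]-O)@R)
hp=onz(s,[(231,247),(253,250),(226,235)],40);print((hp[:,:2]-O)@R)
E
python3 go.py 343 241.5 330 152.7;python3 go.py 343 241.5 198 152.7
```

```text
[[340.4719489  326.82804436 106.        ]]
bottle in unit [-247.52138735   75.73821599]
[[-173.73526402   10.10500471]
 [-152.67773118  -37.83832902]
 [-156.37176821   35.96787248]]
t 49.175 pos [306.4  52.3 328. ] rot [179.9   0.2 152.8] gap 0.2 F [ 1.4 -0.8  0.1] 
 wz units 0.002 shift units [ 0.543  1.849 -0.02 ]
t 49.175 pos [306.4  52.3 328. ] rot [179.9   0.2 152.8] gap 0.2 F [ 1.4 -0.8  0.1] 
 wz units 0.002 shift units [0.543 1.849 1.3  ]
```

```bash
python3 -m jog '0.13 0.44 0 0 0 0 1;0.13 0.44 0 0 0 0 1;0.13 0.44 0 0 0 0 1;0.13 0.44 0 0 0 0 1;0 0 0 0 0 0 1'
python3 go.py 339.5 234.5 198 152.7
```

```text
time: 49.8
tool_pos: [342.3, 234.1, 326.2]
tcp_rot: [-179.9, -0.1, 152.9]
ft_force: [0.2, -0.6, 0.9]
finger_gap: -0.0
grip_force: 0.0
t 49.8 pos [342.3 234.1 326.2] rot [-1.799e+02 -1.000e-01  1.529e+02] gap -0.0 F [ 0.2 -0.6  0.9] 
 wz units 0.004 shift units [ 0.027 -0.01   1.282]
```

```bash
python3 -m jog '0 0 0.4 0 0 0 1;0 0 0.5 0 0 0 1;0 0 0.38 0 0 0 1;0 0 0 0 0 0 1'
python3 -m jog '-0.05 0 0 0 0 0 1;-0.05 0 0 0 0 0 1;-0.05 0 0 0 0 0 1;-0.05 0 0 0 0 0 1;-0.05 0 0 0 0 0 1'
python3 -m jog '-0.05 0 0 0 0 0 1;-0.05 0 0 0 0 0 1;-0.05 0 0 0 0 0 1;-0.05 0 0 0 0 0 1;-0.05 0 0 0 0 0 1'
python3 -m jog '-0.05 0 0 0 0 0 1;-0.05 0 0 0 0 0 1;-0.05 0 0 0 0 0 1;-0.05 0 0 0 0 0 1;-0.05 0 0 0 0 0 1'
python3 go.py 339.5 234.5 198 152.7
```

```text
time: 50.3
tool_pos: [340.2, 230.2, 196.0]
tcp_rot: [-179.6, -0.3, 152.7]
ft_force: [-0.5, -0.1, -0.5]
finger_gap: -0.1
grip_force: 0.0
time: 50.92
tool_pos: [364.4, 220.3, 199.6]
tcp_rot: [180.0, 0.0, 152.7]
ft_force: [0.1, 0.3, 0.3]
finger_gap: 0.1
grip_force: 0.0
time: 51.55
tool_pos: [386.4, 208.8, 199.2]
tcp_rot: [-180.0, -0.0, 152.7]
ft_force: [-2.4, 1.8, 0.1]
finger_gap: -0.1
grip_force: 0.9
time: 52.18
tool_pos: [408.6, 197.4, 199.2]
tcp_rot: [-180.0, -0.0, 152.7]
ft_force: [-0.6, 1.1, 0.3]
finger_gap: -0.3
grip_force: 0.9
t 52.175 pos [408.6 197.4 199.2] rot [-180.    -0.   152.7] gap -0.3 F [-0.6  1.1  0.3] 
 wz units 0.001 shift units [0.785 0.013 0.012]
```

```bash
python3 -m jog '-0.05 0 0 0 0 0 1;-0.05 0 0 0 0 0 1;-0.05 0 0 0 0 0 1;-0.05 0 0 0 0 0 1;-0.05 0 0 0 0 0 1'
python3 -m jog '-0.05 0 0 0 0 0 1;-0.05 0 0 0 0 0 1;-0.05 0 0 0 0 0 1;-0.05 0 0 0 0 0 1;-0.05 0 0 0 0 0 1'
python3 -m jog '-0.05 0 0 0 0 0 1;-0.05 0 0 0 0 0 1;-0.05 0 0 0 0 0 1;-0.03 0 0 0 0 0 1;0 0 0 0 0 0 1'
python3 -m jog '-0.03 0 0 0 0 0 1;0 0 0 0 0 0 1'
python3 -m jog '-0.03 0 0 0 0 0 1;0 0 0 0 0 0 1'
```

```text
time: 52.8
tool_pos: [430.9, 185.9, 199.3]
tcp_rot: [-180.0, 0.0, 152.7]
ft_force: [-1.5, 0.9, -0.8]
finger_gap: 0.0
grip_force: 0.9
time: 53.42
tool_pos: [453.1, 174.5, 199.3]
tcp_rot: [180.0, 0.0, 152.7]
ft_force: [-1.1, 1.6, -0.5]
finger_gap: 0.0
grip_force: 0.9
time: 54.05
tool_pos: [469.3, 166.2, 199.5]
tcp_rot: [180.0, 0.0, 152.7]
ft_force: [-0.7, 0.5, 0.3]
finger_gap: -0.2
grip_force: 0.0
time: 54.3
tool_pos: [471.8, 164.9, 199.5]
tcp_rot: [180.0, 0.0, 152.7]
ft_force: [0.3, -0.3, -0.0]
finger_gap: -0.2
grip_force: 0.0
time: 54.55
tool_pos: [474.4, 163.5, 199.4]
tcp_rot: [180.0, 0.0, 152.7]
ft_force: [0.5, -0.3, -0.3]
finger_gap: 0.1
grip_force: 0.0
```

```bash
for i in 1; do python3 -m jog '-0.04 0 0 0 0 0 1;0 0 0 0 0 0 1'
python3 -m jog '-0.04 0 0 0 0 0 1;0 0 0 0 0 0 1'
python3 -m jog '-0.03 0 0 0 0 0 1;0 0 0 0 0 0 1'; done
```

```text
time: 54.8
tool_pos: [478.1, 161.6, 199.4]
tcp_rot: [180.0, 0.0, 152.7]
ft_force: [-0.0, -0.3, 0.2]
finger_gap: -0.0
grip_force: 0.0
time: 55.05
tool_pos: [481.5, 159.8, 199.2]
tcp_rot: [-180.0, 0.0, 152.7]
ft_force: [-0.2, 0.4, 0.1]
finger_gap: -0.2
grip_force: 0.1
time: 55.3
tool_pos: [482.6, 159.3, 199.0]
tcp_rot: [-179.9, -0.3, 152.8]
ft_force: [-12.7, 6.0, 8.7]
finger_gap: -0.3
grip_force: 6.9
```

Firm stop at unit x of about -44 mm, which fits fully home. One more small push, then back off and look.

```bash
python3 -m jog '-0.02 0 0 0 0 0 1;0 0 0 0 0 0 1'
python3 -m jog '0.2 0 0 0 0 0 1;0.2 0 0 0 0 0 1;0 0 -0.5 0 0 0 1;0 0 -0.6 0 0 0 1;0.3 -0.4 -0.3 0 0 0 1'
python3 -m jog '0.1 -0.5 0 0 0 0 1;0 -0.5 0 0 0 0 1;0 -0.5 0 0 0 0 1;0 -0.5 0 0 0 0 1;0 0 0 0 0 0 1'
python3 - <<'E'
from h import *
t=snapshot("scene")["img"];p=snapshot("top")["img"]
cv2.imwrite("pics/t7.png",np.hstack([cv2.resize(t[150:280,230:450],(480,294)),cv2.resize(p[100:280,150:340],(310,294))])[:,:,::-1])
E
```

```text
time: 55.55
tool_pos: [483.3, 159.1, 198.9]
tcp_rot: [-179.9, -0.5, 152.8]
ft_force: [-20.5, 10.2, 16.4]
finger_gap: 0.1
grip_force: 11.6
time: 56.18
tool_pos: [406.5, 154.8, 343.6]
tcp_rot: [179.8, 0.3, 152.8]
ft_force: [-0.5, -1.1, 0.8]
finger_gap: -0.0
grip_force: 0.0
time: 56.8
tool_pos: [303.6, -21.3, 339.3]
tcp_rot: [-180.0, 0.1, 152.4]
ft_force: [0.1, 0.2, 0.1]
finger_gap: -0.1
grip_force: 0.0
```

View pics/t7.png

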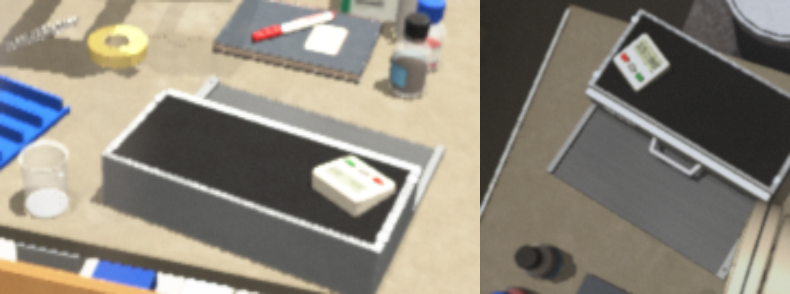

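The drawer is home: the panel lies flush along the housing front, with the handle at crop (678,155). The timer, bottle and beaker are where they were, so I'll hand in.

```bash
python3 -c "
from bench import *
print(hand_in())"
```

```text
the job is handed in; nothing more can be done
None
```

All three slide boxes lie flat, label up, in one row on the tray; the drawer is fully home, the timer, bottle and beaker were left where they were, and the job was handed in at about 57 s.

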